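Take the worn cup wheel off the flat grinder

ROBOT

A 6-joint arm with a two-finger parallel gripper is mounted at the origin on the work surface. World frame = base frame: x ahead of the robot, y to its left, z up, the work surface at z = 0. Lengths are in mm, angles in rad, forces in N, time in s.
With the tool pointing down it reaches from about 300 to 775 mm from the base axis. Payload 14.6 kg.
Tool frame: the origin (TCP) lies at the very end of the fingers, on their centre line; the grasp point (between the pads) lies 19 mm behind it; z points along the fingers, y is the line along which they close (so a half turn about z gives the same grasp; the last joint's range is limited). The gripper opens to 94 mm and grips with 3 to 60 N. Pads are 16 mm wide; open, the fingers measure 119 mm over their backs; the gripper's body (75 mm by 177 mm) begins 78 mm behind the grasp point.
Start: joints at [-1.243, 0.3, 1.521, -0, 1.321, -0.067], TCP at [211.535, -507.683, 205.446] pointing down, gripper open.
Joint ranges: [-3.03, 3.03], [-0.79, 2.21], [0.23, 2.52], [-1.04, 4.18], [0, 3.07], [-2.55, 2.55]. Speed limits (rad/s): [2.22, 2.22, 2.57, 3.14, 3.14, 3.14].

INTERFACE

Orientations are given as [roll, pitch, yaw] about the fixed x, y, z axes, in that order (R = Rz(yaw) Ry(pitch) Rx(roll)).
In Python, from cell import manip gives the robot as it stands.
- The arm moves only by the tool servo_tool, never from a script. Its argument "motion" is a list that holds one entry, the list of rows, each a list of 7 numbers: the shift along the world's x, y, z as a fraction of full scale, then the turn, a rotation vector about the world's x, y, z as a fraction of full scale, then the closure, from 0 (fully open) to 1 (shut). In form: [[[x, y, z, rx, ry, rz, gripper], ...]]. A call has 1 to 10 rows; each row is the pose to reach, as a shift and turn from the pose commanded when the call began, turning the shorter way round; what a row does not reach only later rows make up. Full scale, the value 1, is 0.5 m for a shift and pi rad for a turn. A row lasts 1/10 s, in which the tool goes at most 50 mm and 8.59 degrees, less where a joint would pass 70% of its speed; a pose out of reach is approached as far as the arm can. A call with a number of a shift or a turn outside -1 to 1 is refused whole. A call with a gripper value outside its range is refused whole. The fingers move at their own pace and stop on an object; "newtons" is the grip in N (left out, the last holds). Time passes only in rows, so rows that repeat a pose let the fingers close. It gives the time, the measured TCP pose, the force, the opening and the grip force at its end, in the units of the state.
- manip.read_state(): the state, without advancing time (a new reading comes with each control period).
- manip.camera(name): name is "scene" or "top"; returns a dict with "frame" (400x640x3 uint8, red, green, blue), "range_z" (400x640 float32, mm along the optical axis (not along the pixel's ray), 0 where there is no reading), "vfov" (degrees; the focal length in pixels is half the picture's height over the tangent of half this angle, whatever the lens; pixels are square), "cx", "cy" (the principal point, pixels), "k1" (the pictures are not rectified: a ray, as slopes to the right and down, at radius r is drawn at 1 + k1 r^2 times it, then the intrinsics apply), "cam_to_world" (4x4, takes a point from camera to world coordinates). Camera axes: x right, y down, z forward; pixel columns grow to the right and rows downward; lengths in mm; the calibration is good to about 2 mm. A picture is of the moment at which its call begins.
- manip.sign_off(): hands the job in; it is judged then, once.
The state is a dict: "clock": time; "joints": joint angles; "qd": joint speeds; "effort": joint torques, N m; "eef_pos": TCP position; "eef_rot": TCP orientation; "wrist_force": force on the tool from outside, world axes, zero at the start; "moment": the same for the moment, N m; "finger_gap": finger opening in mm; "finger_force": force on a finger pad.
Only numpy, scipy, OpenCV 4.12 (cv2) and the standard library are available. Lean on these libraries where they do the work, as an engineer would, in place of code of your own. Each camera call takes 0.05 s, during which the arm holds its last target. There are 200 camera calls.

TASK

The cup wheel on the grinding machine is worn and has to come off: its spindle nut has a left-hand thread, so undo it by turning it clockwise, unscrew it completely and put it in the empty dish. Then lift the wheel off the spindle and lay it gently on the rubber mat, abrasive rim upwards and wholly on the mat. The wheel is brittle, do not drop or knock it, and leave the other things on the bench where they are.

Things in the scene. Friction and masses are not known exactly. Their poses are not given: they have to be found in the camera images.
- machine: flat grinding machine, fixed: round grey tub 290 mm across, splash pan's rim 136 mm and its floor 90 mm above the bench; black control box on its own -x side, reaching 172 mm from the axis. Origin on the bench under the vertical spindle axis, z up. Drive flange (the wheel's seat) 72 mm across, top at z 118 mm; above it a plain 30 mm register up to z 150 mm, then the thread.
- spindle_top (a point): centre of the spindle's upper end, 186 mm above the bench, hidden in the nut at the start. The spindle is locked against turning. Its threaded end is 29 mm across, z 150 to 186 mm, with a coarse two-start left-hand thread, lead 18 mm per turn.
- nut: spindle nut: steel hexagon cap nut, 46 mm across flats, 53 across corners, on a round flange 62 mm across and 6 mm thick; 0.28 kg. Origin at the centre of its underside, z up; +x points square at a flat (others every 60 degrees). Starts on the wheel's hub, underside 150 mm above the bench. Clockwise from above it climbs 2.9 mm per rad and stays where left; anticlockwise it only tightens.
- nut_top (a point): centre of the nut's closed top, 48 mm above its underside (a dome 4 mm higher). The whole nut stands above the wheel's rim. After about 2.4 rad (140 degrees) clockwise in all the nut has left the thread and lifts straight up off the spindle, needing 36 mm more to clear its end.
- wheel: cup wheel, aluminium, dull abrasive ring on the rim: 134 mm across, 32 mm high, a shallow straight cup open at the top, 114 mm across inside, floor 12 mm thick. Round hub in its middle, 46 mm across, level with the rim, 34 mm bore. 0.55 kg. Origin at the centre of its underside, z up. Starts on the flange, rim top 150 mm above the bench. Grip it by the hub, fingers down inside the cup.
- mat: black rubber mat on the bench, 210 x 210 mm, 4 mm thick, fixed; to the left or right of the machine. Origin at the centre of its underside, x and y along its sides.
- dish: the empty white square dish on the bench, on the other side of the machine: 140 x 140 mm outside, walls 26 mm high and 4 mm thick, floor 4 mm thick, 0.45 kg, loose. Origin at the centre of its underside, x and y along its sides.
- stones: bystander: white tray of rough turquoise stones, 120 x 160 mm, 30 mm high, loose. Origin at the centre of its underside.
- dresser: bystander: grey wheel-dressing stick, 150 x 28 x 25 mm, lying beyond the machine. Origin at the centre of its underside, x along it.
- paste: bystander: white jar of polishing paste with black lid, 68 mm across, 75 mm high. Origin at the centre of its underside.
- brush: bystander: hand brush about 190 mm long, lying on the robot's right. Origin near its middle, on its underside.
Not all that is in view belongs to the job. What is shaped like the dish but blue or purple is not meant.

How it is judged:
By the outcome, as a careful person would: the job done as asked, in the order asked, and still so for the second after the job is handed in, with the robot touching nothing.
It also fails if it takes over 61 s, if anything falls off the work surface, if the arm or the gripper's body presses on something with over 40 N, if the wrist force passes 120 N, or if a joint passes its speed limit or range.

## Working session

There is one attempt and no reset: what is moved stays moved. The work goes in short steps, Python scripts to look and compute and a tool call to move; the robot and the scene stay as the last step left them, time stands still between calls to the robot, and variables do not carry over. Pictures are saved under pics/ and viewed, at most 10 in all, crops included, and the job is handed in when it is done.

Besides the shell and the picture viewer there is one more tool, called after ">>>" by a JSON object that holds its "fn" and its "kwargs", one argument or row to a line. servo_tool: Moves the arm, as the interface text tells. Its arguments: {"type":"object","properties":{"motion":{"type":"array"},"newtons":{"type":"number"}},"required":["motion"]}

```bash
ls; mkdir -p pics; cat > h.py <<'E'
import numpy as np, cv2
from cell import manip
def cam(n):
    c=manip.camera(n); c['f']=200/np.tan(np.radians(c['vfov']/2)); return c
def pts(c):
    K=np.array([[c['f'],0,c['cx']],[0,c['f'],c['cy']],[0,0,1]])
    v,u=np.mgrid[0:400,0:640]
    x=(u-c['cx'])/c['f'];y=(v-c['cy'])/c['f']
    rd=np.hypot(x,y);r=rd.copy()
    for _ in range(20): r=rd/(1+c['k1']*r*r)
    s=np.where(rd>0,r/np.maximum(rd,1e-9),1)
    d=np.stack([x*s,y*s,np.ones_like(x)],-1)
    T=np.array(c['cam_to_world'])
    P=(d*c['range_z'][...,None])@T[:3,:3].T+T[:3,3]
    P[c['range_z']==0]=np.nan
    return P, d@T[:3,:3].T, T[:3,3]
def plane(c,z):
    _,D,o=pts(c); return o+D*((z-o[2])/D[...,2])[...,None]
E
python3 - <<'E'
from h import *
print({k:v for k,v in manip.read_state().items()})
for n in('top','scene'):
    c=cam(n);cv2.imwrite(f'pics/{n}0.png',c['frame'][...,::-1]);np.save(n+'0.npy',c,allow_pickle=True)
    print(n,c['vfov'],c['k1'],c['cx'],c['cy'],np.round(c['cam_to_world'],3).tolist(),(c['range_z']==0).mean())
E
```

```text
pics
{'clock': 0.0, 'joints': array([-1.24258926e+00,  3.00456206e-01,  1.52161173e+00, -1.23945431e-05,
        1.32067718e+00, -6.66231367e-02]), 'qd': array([-0.00023311,  0.00132174, -0.00020115, -0.00104202,  0.00078646,
        0.00128233]), 'effort': array([-5.79673051e-04, -5.31805480e+01, -3.52734554e+01,  7.07484456e-02,
        2.43933289e-02, -8.38829601e-05]), 'eef_pos': array([ 211.45365584, -507.43527752,  204.8815289 ]), 'eef_rot': array([-3.14044195e+00, -6.47453663e-05,  3.94833240e-01]), 'wrist_force': array([ 0.10204018, -0.09156764, -0.03628808]), 'moment': array([-0.03750136, -0.00417148, -0.00949733]), 'finger_force': 0.0, 'finger_gap': 93.88759671492723}
top 52.06814308355548 -0.034888443949660605 320.5295338284224 199.941757173524 [[-0.009, -0.979, 0.201, 241.92], [-1.0, 0.008, -0.003, 24.819], [0.001, -0.201, -0.98, 1407.252], [0.0, 0.0, 0.0, 1.0]] 0.0040390625
scene 44.78382710336559 -0.050318172228206726 316.07558308352105 199.9144227285537 [[0.84, 0.418, -0.345, 1018.838], [0.542, -0.664, 0.515, -768.423], [-0.014, -0.62, -0.785, 1302.306], [0.0, 0.0, 0.0, 1.0]] 0.00406640625
```

View pics/top0.png

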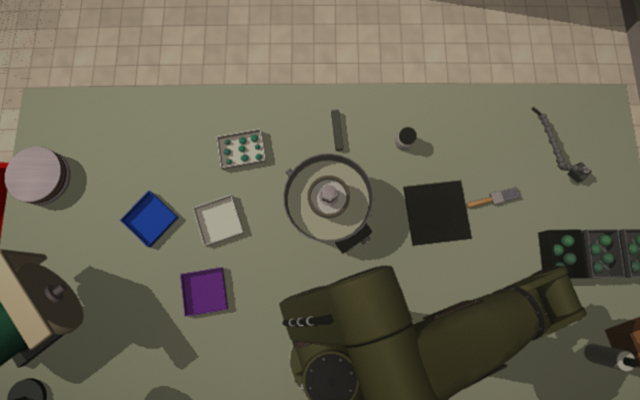

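View pics/scene0.png

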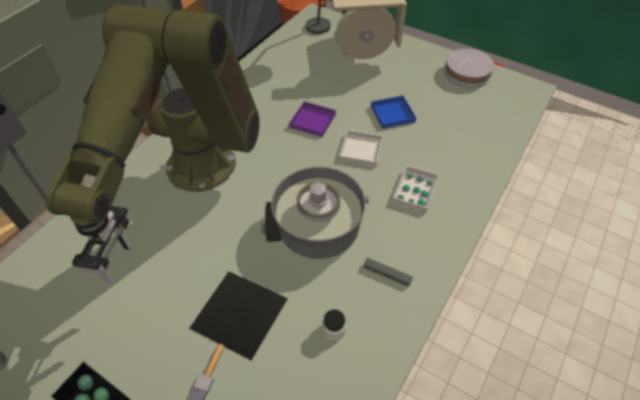

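The top view shows the machine with the nut at (328,196), the white dish at (219,220) and the mat at (438,212). The scene view shows the nut at (318,190), the dish at (360,149) and the mat at (240,314). Next I'll measure these.

```bash
python3 - <<'E'
from h import *
out=[]
for n,box in(('top',(300,175,360,225)),('scene',(290,165,350,220))):
    c=np.load(n+'0.npy',allow_pickle=True).item();P,_,_=pts(c)
    im=c['frame'];hsv=cv2.cvtColor(im,cv2.COLOR_RGB2HSV)
    x0,y0,x1,y1=box
    sub=np.zeros(im.shape[:2],bool);sub[y0:y1,x0:x1]=1
    m=sub&(P[...,2]>188)&(P[...,2]<206)
    print(n,'nut',m.sum(),np.nanmean(P[m],0).round(1),cv2.minEnclosingCircle(P[m][:,:2].astype(np.float32)))
    m=sub&(P[...,2]>143)&(P[...,2]<156)
    print(' rim',m.sum(),cv2.minEnclosingCircle(P[m][:,:2].astype(np.float32)))
    # tub rim
    Z=P[...,2];m=(np.abs(Z-136)<5)&(np.hypot(P[...,0]-P[int((y0+y1)/2),int((x0+x1)/2),0],P[...,1]-P[int((y0+y1)/2),int((x0+x1)/2),1])<200)
    m&=~sub
    A=P[m];M=np.c_[2*A[:,:2],np.ones(len(A))];s=np.linalg.lstsq(M,(A[:,:2]**2).sum(1),rcond=None)[0];print(' tub',s[:2].round(1),np.sqrt(s[2]+s[:2]@s[:2]))
    # mat, dish
    for nm,mask,z,seed in(('mat',(im.max(2)<40),4,{'top':(438,212),'scene':(240,314)}[n]),('dish',(hsv[...,1]<70)&(im.min(2)>125),26,{'top':(219,220),'scene':(360,149)}[n])):
        k,lab=cv2.connectedComponents(mask.astype(np.uint8),connectivity=4)
        l=lab==lab[seed[1],seed[0]]
        W=plane(c,z)[l] if nm=='mat' else P[l]
        print(' ',nm,l.sum(),cv2.minAreaRect(W[:,:2].astype(np.float32)),np.nanmedian(P[l][:,2]))
    big=cv2.resize(im[y0:y1,x0:x1],None,fx=9,fy=9,interpolation=cv2.INTER_CUBIC)[:450,:540]
    out.append(big[...,::-1])
h=min(o.shape[0] for o in out)
cv2.imwrite('pics/nut.png',cv2.resize(np.hstack([o[:h] for o in out]),(800,int(h*800/1080))))
E
```

```text
top nut 196 [514.4  -3.  200.9] ((514.8342895507812, -2.96683406829834), 25.390443801879883)
 rim 447 ((515.4403076171875, -3.2350263595581055), 67.22294616699219)
 tub [515.3  -3.1] 141.27930893806771
  mat 3308 ((483.3746337890625, -383.51312255859375), (202.20623779296875, 204.20472717285156), 6.014078140258789) 5.153996429913491
  dish 1072 ((456.67132568359375, 362.7344970703125), (123.189453125, 111.45915222167969), 21.38471221923828) 5.686605617535406
scene nut 190 [516.2  -6.8 199.2] ((512.818115234375, -4.3784942626953125), 27.251934051513672)
 rim 434 ((480.8279113769531, 5.2953596115112305), 102.79449462890625)
 tub [514.1  -3.5] 141.0173640108943
  mat 2623 ((485.3636169433594, -403.294677734375), (196.59243774414062, 164.76742553710938), 6.713896751403809) 3.653475264114036
  dish 126915 ((nan, nan), (0.0, 0.0), 0.0) -2.435549470949354
```

View pics/nut.png

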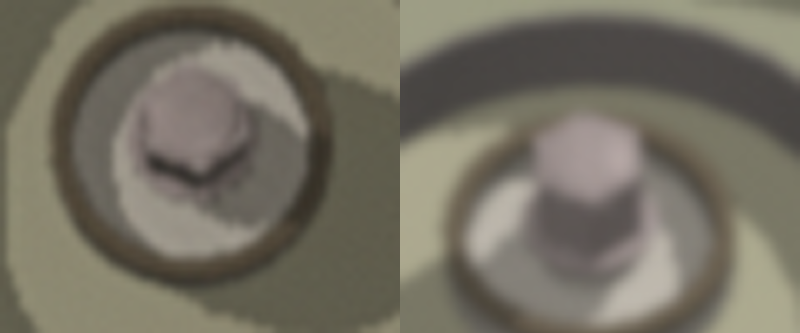

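The crops show the hexagon with a corner toward the robot, at about (203,165) in the left panel where the centre is (193,110). That puts the corners at roughly 10° mod 60. I'll refine that angle numerically.

```bash
python3 - <<'E'
from h import *
for n,box in(('top',(300,175,360,225)),('scene',(290,165,350,220))):
    c=np.load(n+'0.npy',allow_pickle=True).item();P,_,_=pts(c)
    x0,y0,x1,y1=box
    # hexagon top plane z=198: subpixel area via upsampled colour (pinkish bright) and depth masks
    W=plane(c,198)
    for lo in(186,190,193):
        m=np.zeros((400,640),bool);m[y0:y1,x0:x1]=1
        m&=(P[...,2]>lo)&(P[...,2]<210)
        A=W[m][:,:2];ce=A.mean(0)
        for _ in range(3):
            d=A-ce;r=np.hypot(*d.T);z=(r**6*np.exp(6j*np.arctan2(d[:,1],d[:,0]))).sum()/(r**6).sum()
        print(n,lo,m.sum(),ce.round(1),'corner',round(np.degrees(np.angle(z))/6,1),abs(z).round(2))
    m=np.zeros((400,640),bool);m[y0:y1,x0:x1]=1
    m&=(P[...,2]>158)&(P[...,2]<206)
    A=P[m][:,:2]-[515,-3.2];t=np.radians(np.arange(-30,30,5))
    # visible faces: side points radius vs angle
    s=(P[m][:,2]<190);d=A[s];print(len(d),np.c_[np.degrees(np.arctan2(d[:,1],d[:,0])),np.hypot(*d.T)].round(0)[::4].tolist())
# dish with local mask
c=np.load('top0.npy',allow_pickle=True).item();P,_,_=pts(c)
m=(np.abs(P[...,0]-460)<110)&(np.abs(P[...,1]-362)<100)&(P[...,2]>14)&(P[...,2]<40)
k,lab,st,_=cv2.connectedComponentsWithStats(m.astype(np.uint8));
for i in range(1,k):
    if st[i,4]>80: print(st[i],cv2.minAreaRect(P[lab==i][:,:2].astype(np.float32)))
E
```

```text
top 186 205 [514.8  -3. ] corner 8.6 0.22
top 190 202 [515.1  -3. ] corner 7.9 0.22
top 193 198 [515.4  -3. ] corner 7.9 0.24
67 [[-54.0, 30.0], [78.0, 27.0], [-86.0, 30.0], [106.0, 27.0], [115.0, 25.0], [-122.0, 24.0], [135.0, 24.0], [-142.0, 22.0], [127.0, 29.0], [159.0, 22.0], [-151.0, 22.0], [146.0, 24.0], [176.0, 23.0], [-151.0, 23.0], [-176.0, 24.0], [-149.0, 27.0], [177.0, 30.0]]
scene 186 202 [516.2  -6.6] corner 8.4 0.14
scene 190 185 [515.2  -4.9] corner 6.9 0.24
scene 193 175 [514.5  -3.8] corner 7.6 0.17
138 [[-177.0, 30.0], [-109.0, 21.0], [17.0, 23.0], [-107.0, 29.0], [-89.0, 20.0], [-21.0, 22.0], [-151.0, 26.0], [-96.0, 22.0], [-35.0, 19.0], [-2.0, 23.0], [-103.0, 27.0], [-76.0, 24.0], [-35.0, 19.0], [-3.0, 24.0], [-111.0, 24.0], [-79.0, 21.0], [-48.0, 26.0], [-11.0, 22.0], [-113.0, 28.0], [-84.0, 24.0], [-54.0, 24.0], [-14.0, 19.0], [-118.0, 30.0], [-92.0, 24.0], [-61.0, 24.0], [-31.0, 23.0], [-108.0, 26.0], [-70.0, 21.0], [-39.0, 23.0], [-100.0, 29.0], [-63.0, 21.0], [-27.0, 26.0], [-62.0, 26.0], [-83.0, 32.0], [-55.0, 32.0]]
[193 194  51  52 290] ((461.7712097167969, 375.58819580078125), (141.73094177246094, 142.80030822753906), 19.302541732788086)
```

>>> {"fn": "servo_tool", "kwargs": {
  "motion": [
    [[0.0,0.0,0.3,0,0,0.1,0],[0.0,0.0,0.3,0,0,0.1,0],[0.1,0.1,0.3,0,0,0.15,0],[0.2,0.3,0.3,0,0,0.2,0],[0.3,0.4,0.3,0,0,0.25,0],[0.4,0.5,0.3,0,0,0.3,0],[0.5,0.6,0.3,0,0,0.35,0],[0.55,0.7,0.3,0,0,0.4,0],[0.6,0.8,0.3,0,0,0.45,0],[0.6,0.8,0.3,0,0,0.5,0]]
  ]
}}

```text
clock: 1.1
eef_pos: [448.9, -197.1, 353.3]
eef_rot: [-3.141, -0.0, 1.901]
wrist_force: [0.4, -0.6, 0.1]
finger_gap: 94.0
finger_force: 0.0
```

>>> {"fn": "servo_tool", "kwargs": {
  "motion": [
    [[0.06,0.1,-0.04,0,0,0.03,0],[0.1,0.2,-0.08,0,0,0.06,0],[0.13,0.3,-0.12,0,0,0.09,0],[0.13,0.388,-0.16,0,0,0.106,0],[0.132,0.388,-0.19,0,0,0.106,0],[0.132,0.388,-0.19,0,0,0.106,0],[0.132,0.388,-0.19,0,0,0.106,0]]
  ]
}}

```text
clock: 1.8
eef_pos: [514.1, -5.3, 258.6]
eef_rot: [-3.141, -0.0, 2.228]
wrist_force: [0.1, -0.9, 0.1]
finger_gap: 94.0
finger_force: 0.0
```

>>> {"fn": "servo_tool", "kwargs": {
  "motion": [
    [[0.002,0.004,-0.06,0,0,0,0],[0.002,0.004,-0.12,0,0,0,0],[0.002,0.004,-0.17,0,0,0,0],[0.002,0.004,-0.195,0,0,0,0],[0.002,0.004,-0.195,0,0,0,0],[0.002,0.004,-0.195,0,0,0,0]]
  ]
}}

```text
clock: 2.4
eef_pos: [515.8, -3.7, 162.4]
eef_rot: [3.14, 0.001, 2.227]
wrist_force: [-0.3, 0.4, 0.1]
finger_gap: 94.0
finger_force: 0.0
```

>>> {"fn": "servo_tool", "kwargs": {
  "motion": [
    [[0,0,0,0,0,0,0.4],[0,0,0,0,0,0,0.5],[0,0,0,0,0,0,0.55],[0,0,0,0,0,0,0.6],[0,0,0,0,0,0,0.7],[0,0,0,0,0,0,0.7]]
  ],
  "newtons": 20
}}

```text
clock: 3.0
eef_pos: [515.2, -3.0, 160.9]
eef_rot: [3.142, 0.0, 2.228]
wrist_force: [-0.5, 0.3, 0.7]
finger_gap: 49.6
finger_force: 0.0
```

>>> {"fn": "servo_tool", "kwargs": {
  "motion": [
    [[0,0,0,0,0,0,0.8],[0,0,0,0,0,0,0.8],[0,0,0,0,0,0,0.8]]
  ],
  "newtons": 50
}}

```text
clock: 3.3
eef_pos: [515.1, -3.1, 160.9]
eef_rot: [-3.141, 0.0, 2.228]
wrist_force: [-0.8, -0.5, 1.2]
finger_gap: 46.0
finger_force: 50.0
```

```bash
python3 -c "
from h import *
s=manip.read_state();print(s['moment'],s['wrist_force'],s['joints'])"
```

```text
[-0.14310567  0.08490819  0.03993553] [-0.79824488 -0.49807245  1.18764754] [-7.69912667e-02  2.64773748e-01  1.67381238e+00 -1.17144044e-04
  1.20310086e+00 -7.34026935e-01]
```

>>> {"fn": "servo_tool", "kwargs": {
  "motion": [
    [[0,0,0.0005,0,0,-0.03,0.8],[0,0,0.0011,0,0,-0.06,0.8],[0,0,0.0016,0,0,-0.09,0.8],[0,0,0.0022,0,0,-0.12,0.8],[0,0,0.0027,0,0,-0.15,0.8],[0,0,0.0033,0,0,-0.18,0.8],[0,0,0.0038,0,0,-0.21,0.8],[0,0,0.0044,0,0,-0.24,0.8],[0,0,0.0049,0,0,-0.27,0.8],[0,0,0.0055,0,0,-0.3,0.8]]
  ]
}}

```text
clock: 4.3
eef_pos: [514.9, -3.0, 163.2]
eef_rot: [-3.141, 0.0, 1.281]
wrist_force: [0.5, 0.2, -2.7]
finger_gap: 45.8
finger_force: 50.0
```

```bash
python3 -c "
from h import *
s=manip.read_state();print(s['moment'],s['wrist_force'],s['joints'])"
```

```text
[-0.12933952 -0.02609479 -0.00521896] [ 0.53822335  0.2472558  -2.68738659] [-7.69760623e-02  2.62316776e-01  1.67117850e+00 -4.62494661e-05
  1.20892671e+00  2.12350805e-01]
```

>>> {"fn": "servo_tool", "kwargs": {
  "motion": [
    [[0,0,0.0005,0,0,-0.03,0.8],[0,0,0.0011,0,0,-0.06,0.8],[0,0,0.0016,0,0,-0.09,0.8],[0,0,0.0022,0,0,-0.12,0.8],[0,0,0.0027,0,0,-0.15,0.8],[0,0,0.0033,0,0,-0.18,0.8],[0,0,0.0038,0,0,-0.21,0.8],[0,0,0.0044,0,0,-0.24,0.8],[0,0,0.0049,0,0,-0.27,0.8],[0,0,0.0055,0,0,-0.3,0.8]]
  ]
}}

```text
clock: 5.3
eef_pos: [514.9, -3.0, 165.9]
eef_rot: [-3.141, 0.001, 0.339]
wrist_force: [-0.2, -1.0, -2.2]
finger_gap: 45.6
finger_force: 50.0
```

>>> {"fn": "servo_tool", "kwargs": {
  "motion": [
    [[0,0,0.0005,0,0,-0.03,0.8],[0,0,0.0011,0,0,-0.06,0.8],[0,0,0.0016,0,0,-0.09,0.8],[0,0,0.0022,0,0,-0.12,0.8],[0,0,0.0027,0,0,-0.15,0.8],[0,0,0.0033,0,0,-0.18,0.8],[0,0,0.0038,0,0,-0.21,0.8],[0,0,0.0044,0,0,-0.24,0.8],[0,0,0.0046,0,0,-0.25,0.8]]
  ]
}}

```text
clock: 6.2
eef_pos: [514.7, -3.1, 168.2]
eef_rot: [3.141, 0.001, -0.446]
wrist_force: [-1.4, 0.1, -2.7]
finger_gap: 45.9
finger_force: 50.0
```

```bash
python3 -c "
from h import *
s=manip.read_state();print(s['moment'],s['wrist_force'],s['joints'])"
```

```text
[-0.0917356   0.35914472 -0.02227978] [-1.3952015   0.13025603 -2.6837729 ] [-7.70740864e-02  2.57074498e-01  1.66563496e+00 -1.16550277e-04
  1.22030422e+00  1.93994890e+00]
```

>>> {"fn": "servo_tool", "kwargs": {
  "motion": [
    [[0,0,0.004,0,0,0,0.8],[0,0,0.01,0,0,0,0.8],[0,0,0.016,0,0,0,0.8],[0,0,0.024,0,0,0,0.8]]
  ]
}}

```text
clock: 6.6
eef_pos: [515.3, -3.0, 181.1]
eef_rot: [-3.141, -0.0, -0.442]
wrist_force: [0.0, -0.4, -2.6]
finger_gap: 45.3
finger_force: 50.0
```

>>> {"fn": "servo_tool", "kwargs": {
  "motion": [
    [[0,0,0.05,0,0,0,0.8],[0,0,0.1,0,0,0,0.8],[0,0,0.15,0,0,0.03,0.8],[-0.01,0.06,0.18,0,0,0.07,0.8],[-0.02,0.14,0.18,0,0,0.11,0.8],[-0.03,0.22,0.18,0,0,0.15,0.8],[-0.05,0.3,0.18,0,0,0.19,0.8],[-0.06,0.38,0.18,0,0,0.23,0.8],[-0.07,0.46,0.18,0,0,0.248,0.8],[-0.08,0.54,0.18,0,0,0.248,0.8]]
  ]
}}

```text
clock: 7.6
eef_pos: [474.7, 268.7, 271.2]
eef_rot: [-3.141, -0.001, 0.339]
wrist_force: [1.4, 0.4, -3.0]
finger_gap: 45.3
finger_force: 50.0
```

```bash
python3 -c "
from h import *
s=manip.read_state();print(s['moment'],s['wrist_force'],s['joints'],s['finger_gap'])"
```

```text
[-0.03267944 -0.07276947  0.03239066] [ 1.36372151  0.35686015 -2.99169169] [4.47856259e-01 2.47445756e-01 1.43526776e+00 3.82933686e-05
 1.45804452e+00 1.67939091e+00] 45.2956223553863
```

>>> {"fn": "servo_tool", "kwargs": {
  "motion": [
    [[-0.01,0.07,0,0,0,0,0.8],[-0.02,0.14,0,0,0,0,0.8],[-0.026,0.217,-0.05,0,0,0,0.8],[-0.026,0.217,-0.13,0,0,0,0.8],[-0.026,0.217,-0.21,0,0,0,0.8],[-0.026,0.217,-0.29,0,0,0,0.8],[-0.026,0.217,-0.37,0,0,0,0.8],[-0.026,0.217,-0.42,0,0,0,0.8],[-0.026,0.217,-0.45,0,0,0,0.8],[-0.026,0.217,-0.47,0,0,0,0.8]]
  ]
}}

```text
clock: 8.6
eef_pos: [462.3, 375.6, 35.2]
eef_rot: [3.142, 0.0, 0.337]
wrist_force: [-0.1, 0.2, -2.4]
finger_gap: 45.3
finger_force: 50.0
```

>>> {"fn": "servo_tool", "kwargs": {
  "motion": [
    [[0,0,-0.01,0,0,0,0.8],[0,0,-0.02,0,0,0,0.8],[0,0,-0.03,0,0,0,0.8],[0,0,-0.036,0,0,0,0.8],[0,0,-0.039,0,0,0,0.8],[0,0,-0.039,0,0,0,0.8]]
  ]
}}

```text
clock: 9.2
eef_pos: [462.2, 375.5, 16.2]
eef_rot: [-3.142, -0.0, 0.337]
wrist_force: [0.2, -0.1, -2.6]
finger_gap: 45.6
finger_force: 50.0
```

>>> {"fn": "servo_tool", "kwargs": {
  "motion": [
    [[0,0,-0.001,0,0,0,0.8],[0,0,-0.002,0,0,0,0.8],[0,0,-0.003,0,0,0,0.8],[0,0,-0.003,0,0,0,0.8]]
  ]
}}

```text
clock: 9.6
eef_pos: [462.2, 375.5, 14.9]
eef_rot: [-3.142, -0.0, 0.337]
wrist_force: [0.2, -0.9, 0.4]
finger_gap: 45.6
finger_force: 50.0
```

Seated. I'll open part-way, to a gap of about 66 mm, and rise.

>>> {"fn": "servo_tool", "kwargs": {
  "motion": [
    [[0,0,0,0,0,0,0.4],[0,0,0,0,0,0,0.3],[0,0,0,0,0,0,0.3],[0,0,0,0,0,0,0.3]]
  ]
}}

```text
clock: 10.0
eef_pos: [462.2, 375.5, 14.8]
eef_rot: [-3.142, -0.0, 0.337]
wrist_force: [-0.4, -0.4, 0.4]
finger_gap: 65.9
finger_force: 0.0
```

>>> {"fn": "servo_tool", "kwargs": {
  "motion": [
    [[0,0,0.03,0,0,0,0.3],[0,0,0.1,0,0,0,0.3],[0,0,0.2,0,0,0,0.3],[0,0,0.3,0,0,0,0.3],[0,0,0.4,0,0,0,0.3],[0,0,0.5,0,0,0,0.3],[0.02,-0.1,0.52,0,0,0,0.3],[0.04,-0.18,0.52,0,0,0,0.3]]
  ]
}}

```text
clock: 10.8
eef_pos: [482.3, 284.8, 278.4]
eef_rot: [-3.141, -0.005, 0.338]
wrist_force: [0.3, 0.3, -0.3]
finger_gap: 65.9
finger_force: 0.0
```

```bash
python3 - <<'E'
from h import *
c=cam('top');d=cam('scene')
P,_,_=pts(c)
m=np.zeros((400,640),bool);m[170:230,295:365]=1
for lo,hi in((143,157),(176,192)):
    k=m&(P[...,2]>lo)&(P[...,2]<hi);A=P[k][:,:2].astype(np.float32);print(k.sum(),len(A) and cv2.minEnclosingCircle(A))
cv2.imwrite('pics/a.png',np.vstack([c['frame'][100:300,150:500],d['frame'][70:270,200:550]])[...,::-1])
E
```

```text
513 ((515.6668090820312, -2.422476053237915), 67.40696716308594)
36 ((513.275634765625, -3.261461019515991), 12.323933601379395)
```

View pics/a.png

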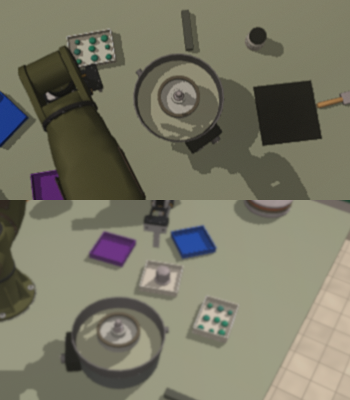

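The nut stands in the white dish, at (162,275) in the composite. The wheel is bare on the spindle at (180,97). Next I'll move over the wheel.

>>> {"fn": "servo_tool", "kwargs": {
  "motion": [
    [[0.01,-0.08,0,0,0,0,0.3],[0.02,-0.16,0,0,0,0,0.3],[0.03,-0.24,0,0,0,0,0.3],[0.04,-0.32,0,0,0,0,0.3],[0.05,-0.4,0,0,0,0,0.3],[0.06,-0.48,0,0,0,0,0.3],[0.066,-0.54,0,0,0,0,0.3],[0.066,-0.577,-0.04,0,0,0,0.3],[0.066,-0.577,-0.1,0,0,0,0.3],[0.066,-0.577,-0.12,0,0,0,0.3]]
  ]
}}

```text
clock: 11.9
eef_pos: [514.3, -3.1, 213.1]
eef_rot: [-3.14, 0.003, 0.336]
wrist_force: [0.3, 0.5, 0.1]
finger_gap: 65.9
finger_force: 0.0
```

>>> {"fn": "servo_tool", "kwargs": {
  "motion": [
    [[0,0,0,0,0,0,0.3],[0,0,0,0,0,0,0.3]]
  ]
}}

```text
clock: 12.1
eef_pos: [515.6, -2.5, 216.1]
eef_rot: [3.141, -0.001, 0.337]
wrist_force: [-0.3, 0.0, 0.2]
finger_gap: 66.2
finger_force: 0.0
```

>>> {"fn": "servo_tool", "kwargs": {
  "motion": [
    [[0,0,-0.03,0,0,0,0.3],[0,0,-0.06,0,0,0,0.3],[0,0,-0.09,0,0,0,0.3],[0,0,-0.12,0,0,0,0.3],[0,0,-0.14,0,0,0,0.3],[0,0,-0.152,0,0,0,0.3],[0,0,-0.16,0,0,0,0.3],[0,0,-0.16,0,0,0,0.3],[0,0,-0.16,0,0,0,0.3]]
  ]
}}

```text
clock: 13.0
eef_pos: [515.4, -3.0, 135.2]
eef_rot: [3.141, -0.001, 0.337]
wrist_force: [-0.6, -0.3, 0.1]
finger_gap: 65.6
finger_force: 0.0
```

>>> {"fn": "servo_tool", "kwargs": {
  "motion": [
    [[0,0,0,0,0,0,0.4],[0,0,0,0,0,0,0.45],[0,0,0,0,0,0,0.5],[0,0,0,0,0,0,0.55],[0,0,0,0,0,0,0.7],[0,0,0,0,0,0,0.8],[0,0,0,0,0,0,0.8]]
  ],
  "newtons": 45
}}

```text
clock: 13.7
eef_pos: [515.2, -3.0, 134.8]
eef_rot: [-3.142, -0.0, 0.337]
wrist_force: [-0.7, 1.6, 3.3]
finger_gap: 45.7
finger_force: 45.0
```

Gripped. TCP minus wheel underside is 134.8 − 118 = 16.8 mm. I'll lift slowly along the spindle.

>>> {"fn": "servo_tool", "kwargs": {
  "motion": [
    [[0,0,0.004,0,0,0,0.8],[0,0,0.01,0,0,0,0.8],[0,0,0.02,0,0,0,0.8],[0,0,0.03,0,0,0,0.8]]
  ]
}}

```text
clock: 14.1
eef_pos: [515.1, -3.0, 150.0]
eef_rot: [-3.141, 0.0, 0.337]
wrist_force: [0.1, 0.2, -5.2]
finger_gap: 45.1
finger_force: 45.0
```

>>> {"fn": "servo_tool", "kwargs": {
  "motion": [
    [[0,0,0.02,0,0,0,0.8],[0,0,0.05,0,0,0,0.8],[0,0,0.08,0,0,0,0.8],[0,0,0.11,0,0,0,0.8],[0,0,0.14,0,0,0,0.8],[0,0,0.17,0,0,0,0.8],[0,0,0.2,0,0,0,0.8],[0,0,0.215,0,0,0,0.8],[0,0,0.22,0,0,0,0.8]]
  ]
}}

```text
clock: 15.0
eef_pos: [515.3, -3.0, 260.7]
eef_rot: [3.141, -0.001, 0.337]
wrist_force: [-0.6, -0.6, -4.6]
finger_gap: 45.3
finger_force: 45.0
```

>>> {"fn": "servo_tool", "kwargs": {
  "motion": [
    [[0,-0.02,0,0,0,0,0.8],[-0.003,-0.06,0,0,0,0,0.8],[-0.006,-0.11,0,0,0,0,0.8],[-0.01,-0.16,0,0,0,0,0.8],[-0.014,-0.21,0,0,0,0,0.8],[-0.02,-0.26,0,0,0,0,0.8],[-0.024,-0.31,0,0,0,0,0.8],[-0.03,-0.36,0,0,0,0,0.8],[-0.034,-0.4,0,0,0,0,0.8],[-0.036,-0.42,0,0,0,0,0.8]]
  ]
}}

```text
clock: 16.0
eef_pos: [496.4, -214.9, 258.8]
eef_rot: [-3.141, 0.001, 0.335]
wrist_force: [1.0, 0.6, -5.0]
finger_gap: 45.2
finger_force: 45.0
```

>>> {"fn": "servo_tool", "kwargs": {
  "motion": [
    [[0,-0.02,0,0,0,0,0.8],[-0.004,-0.06,0,0,0,0,0.8],[-0.01,-0.11,0,0,0,0,0.8],[-0.015,-0.16,0,0,0,0,0.8],[-0.02,-0.21,0,0,0,0,0.8],[-0.024,-0.26,0,0,0,0,0.8],[-0.028,-0.3,0,0,0,0,0.8],[-0.028,-0.33,0,0,0,0,0.8],[-0.028,-0.34,0,0,0,0,0.8],[-0.028,-0.34,0,0,0,0,0.8]]
  ]
}}

```text
clock: 17.0
eef_pos: [483.3, -383.0, 259.3]
eef_rot: [-3.141, 0.0, 0.336]
wrist_force: [0.8, -0.4, -5.8]
finger_gap: 45.0
finger_force: 45.0
```

>>> {"fn": "servo_tool", "kwargs": {
  "motion": [
    [[0,0,-0.03,0,0,0,0.8],[0,0,-0.08,0,0,0,0.8],[0,0,-0.14,0,0,0,0.8],[0,0,-0.2,0,0,0,0.8],[0,0,-0.26,0,0,0,0.8],[0,0,-0.32,0,0,0,0.8],[0,0,-0.37,0,0,0,0.8],[0,0,-0.41,0,0,0,0.8],[0,0,-0.43,0,0,0,0.8],[0,0,-0.44,0,0,0,0.8]]
  ]
}}

```text
clock: 18.0
eef_pos: [483.4, -382.3, 39.3]
eef_rot: [-3.141, 0.0, 0.337]
wrist_force: [-0.4, -0.3, -5.2]
finger_gap: 44.8
finger_force: 45.0
```

>>> {"fn": "servo_tool", "kwargs": {
  "motion": [
    [[0,0,-0.005,0,0,0,0.8],[0,0,-0.012,0,0,0,0.8],[0,0,-0.019,0,0,0,0.8],[0,0,-0.025,0,0,0,0.8],[0,0,-0.029,0,0,0,0.8],[0,0,-0.031,0,0,0,0.8],[0,0,-0.032,0,0,0,0.8],[0,0,-0.032,0,0,0,0.8]]
  ]
}}

```text
clock: 18.8
eef_pos: [483.2, -383.1, 23.7]
eef_rot: [3.142, -0.0, 0.337]
wrist_force: [-0.4, 0.1, -5.5]
finger_gap: 45.5
finger_force: 45.0
```

>>> {"fn": "servo_tool", "kwargs": {
  "motion": [
    [[0,0,-0.001,0,0,0,0.8],[0,0,-0.002,0,0,0,0.8],[0,0,-0.003,0,0,0,0.8],[0,0,-0.004,0,0,0,0.8],[0,0,-0.005,0,0,0,0.8],[0,0,-0.0055,0,0,0,0.8],[0,0,-0.0055,0,0,0,0.8]]
  ]
}}

```text
clock: 19.5
eef_pos: [483.2, -383.0, 20.9]
eef_rot: [-3.142, 0.0, 0.337]
wrist_force: [-0.7, 0.1, -4.9]
finger_gap: 45.0
finger_force: 45.0
```

>>> {"fn": "servo_tool", "kwargs": {
  "motion": [
    [[0,0,-0.0006,0,0,0,0.8],[0,0,-0.0012,0,0,0,0.8],[0,0,-0.0016,0,0,0,0.8],[0,0,-0.0016,0,0,0,0.8]]
  ]
}}

```text
clock: 19.9
eef_pos: [483.2, -383.0, 20.9]
eef_rot: [3.141, -0.0, 0.337]
wrist_force: [-3.6, 3.1, 6.1]
finger_gap: 45.3
finger_force: 45.0
```

Seated. I'll release gently to a gap of about 60 mm, then rise and retreat.

>>> {"fn": "servo_tool", "kwargs": {
  "motion": [
    [[0,0,0.0012,0,0,0,0.8],[0,0,0.0012,0,0,0,0.45],[0,0,0.0012,0,0,0,0.35],[0,0,0.0012,0,0,0,0.35],[0,0,0.0012,0,0,0,0.35]]
  ]
}}

```text
clock: 20.4
eef_pos: [483.3, -383.1, 20.8]
eef_rot: [3.141, -0.0, 0.337]
wrist_force: [-0.5, -0.5, -0.0]
finger_gap: 60.9
finger_force: 0.0
```

>>> {"fn": "servo_tool", "kwargs": {
  "motion": [
    [[0,0,0.02,0,0,0,0.35],[0,0,0.06,0,0,0,0.35],[0,0,0.14,0,0,0,0.35],[0,0,0.22,0,0,0,0.35],[0,0,0.3,0,0,0,0.35],[0,0,0.38,0,0,0,0.35],[-0.1,0,0.45,0,0,0,0.35],[-0.2,0,0.45,0,0,0,0.35],[-0.3,0,0.45,0,0,0,0.35],[-0.3,0,0.45,0,0,0,0.35]]
  ]
}}

```text
clock: 21.4
eef_pos: [329.9, -383.0, 247.3]
eef_rot: [3.14, -0.0, 0.334]
wrist_force: [0.0, -0.9, -0.5]
finger_gap: 61.2
finger_force: 0.0
```

```bash
python3 - <<'E'
from h import *
c=cam('top');d=cam('scene')
cv2.imwrite('pics/b.png',np.vstack([c['frame'][80:300,140:540],d['frame'][70:390,140:540]])[...,::-1])
P,_,_=pts(c)
k=(abs(P[...,0]-483)<95)&(abs(P[...,1]+383)<95)&(P[...,2]>30)&(P[...,2]<45)
print(k.sum(),cv2.minEnclosingCircle(P[k][:,:2].astype(np.float32)),np.median(P[k][:,2]))
s=manip.read_state();print(s['qd'].round(3),s['wrist_force'])
E
```

```text
430 ((483.6012268066406, -383.1884765625), 67.66463470458984) 36.683137789327816
[ 0.04   0.05  -0.041  0.005 -0.004  0.024] [ 0.65315652  0.44183544 -0.17663548]
```

View pics/b.png

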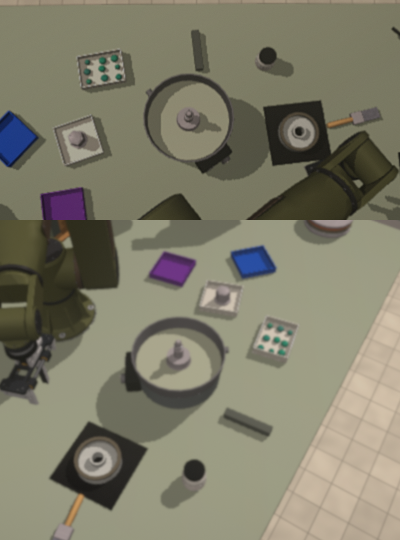

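The wheel lies rim-up and wholly on the mat at (298,132). The nut is in the dish at (78,140), and the other items haven't moved.

>>> {"fn": "servo_tool", "kwargs": {
  "motion": [
    [[0,0,0,0,0,0,0.35],[0,0,0,0,0,0,0.35],[0,0,0,0,0,0,0.35]]
  ]
}}

```text
clock: 21.8
eef_pos: [334.0, -382.9, 245.4]
eef_rot: [-3.141, 0.0, 0.338]
wrist_force: [-0.1, 0.3, -1.0]
finger_gap: 61.2
finger_force: 0.0
```

```bash
python3 -c "
from cell import manip
print(manip.sign_off())"
```

```text
the job is handed in; nothing more can be done
None
```

The job is handed in, at about 22 s of the 61 s allowed: the nut is in the white dish, the wheel lies rim-up and wholly on the mat, and the last pictures show the other things on the bench where they were.

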